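# Turn a grid polarizer a quarter turn in its holder

## Task

Swing the retaining tab clear of the square grid polarizer, lift the polarizer out of its seat and lay it flat on the rubber mat, letting go of it. Then take it by its other two sides and put it back fully home in the seat, a quarter turn from how it was (either way round), and swing the tab back over its edge. Do not drop the polarizer, and leave the lens mount, screwdriver, post holder and lens tube where they are.

Things in the scene. Friction and masses are not known exactly. Their poses are not given: they have to be found in the camera images.
- holder: grey metal bridge fixed to the table on four pillars: from -50 to +80 mm in its own x, +-75 mm in its y, flat top at 90 mm. Origin: on the table under the seat's centre; z up. The tab is on its top, +x side. Under the seat: a 38 mm square light opening and a mirror
- seat (a point): centre of the floor of the seat, a square pocket in the holder's top, 57.5 mm square, 14 mm deep (floor 76 mm above the table), sides along the holder's x and y (these are also this point's axes)
- channel (a point): the finger channel, 40 mm wide and 20 mm deep (floor 70 mm above the table), runs across the holder's top along its y, through the middle of the seat, edge to edge. So in the seat the polarizer's sides that face +-y are free to grasp over their middle 40 mm; those that face +-x stand against solid walls. Point: at the channel's floor on the seat's axis
- polarizer: loose square metal cell, 56 x 56 x 12 mm, about 100 g, with a 37 mm window of parallel grid bars. Origin: centre of its underside, z up; the bars run along its x, which lies along the holder's x at the start, in the seat (total play 1.5 mm), its top 2 mm below the holder's top. A quarter turn either way is right
- tab (a joint): swing tab, rad, on a vertical pivot; it stays where left, about 2.5 N sideways at its pin moves it. 0: nose over the polarizer, towards the holder's -x; positive anticlockwise from above; +-1.8 at most. The nose (14 mm wide, 29 mm long from the pivot, 4 mm thick, on the holder's top) overlaps the polarizer by 11 mm at 0, is clear beyond 1.2 either way; a polarizer standing proud blocks it
- tab_pivot (a point): pivot axis of the tab, at the holder's top (90 mm above the table), 46 mm from the seat's centre along the holder's +x; a screw head of 11 mm diameter stands there to 8 mm above the holder's top
- tab_pin (a point): top of the tab's upright round steel handle pin, 10 mm diameter, 22 mm tall above the tab (its top 116 mm above the table), 24 mm from the pivot on the side away from the nose: with the tab at 0 it lies on the holder's +x side of the pivot
- mat: flat dark rubber mat fixed on the table, 150 x 150 mm, 3 mm thick; origin: centre of its underside, on the table surface
- lens_mount: bystander: lens in a black ring on a post with a 50 x 75 mm foot, 100 mm tall, upright; origin under its foot
- driver: bystander: screwdriver lying on the table, 160 mm long; origin: under its middle
- post_holder: bystander: upright steel post holder, 31 mm diameter, 75 mm tall, with a thumb screw; origin under its foot
- lens_tube: bystander: upright black lens tube, 30 mm diameter, 50 mm tall; origin under its foot
There are look-alikes about, which are no part of the job. Several things have the shape of the polarizer; the one meant has the colours described above.

How it is judged:
On the way, in this order (a step that is already met when the one before it is completed fails the run):
1. the tab is swung clear of the polarizer, to either side (more than 1.2 rad) ((value of joint tab above 1.2 rad or value of joint tab below -1.2 rad)), for 0.2 s.
2. the polarizer is lifted out, its underside at least 5 mm above the holder's top (z of polarizer in the frame of holder above 0.095 m), for 0.1 s.
3. the polarizer lies flat on the mat, let go of (height (world z) of polarizer below 0.006 m and angle between polarizer's own z axis and vertical below 0.08 rad and x of polarizer in the frame of mat between -0.06 and 0.06 m and y of polarizer in the frame of mat between -0.06 and 0.06 m and contact force between polarizer and the fingers below 0.1 N and linear speed of polarizer below 0.02 m/s), for 0.1 s.
4. the polarizer is back in the seat, turned a quarter turn and fully home (z of polarizer in the frame of seat below 0.0017 m and horizontal distance between polarizer and seat below 0.003 m and angle between the x axis of polarizer and the y axis of holder, either way round below 0.06 rad), for 0.1 s.
At the end, for the whole second after the job is handed in: the polarizer lies face up and at rest in the seat, fully home (within 1.7 mm of its floor, 3 mm of its centre, 0.05 rad of level), its grid bars within 0.06 rad of the holder's y, and the tab is back over its edge, within 0.4 rad of straight (all of step 4 and z of polarizer in the frame of seat above -0.003 m and angle between polarizer's own z axis and vertical below 0.05 rad and value of joint tab between -0.4 and 0.4 rad and linear speed of polarizer below 0.02 m/s); the robot touches nothing.
It fails at once if the polarizer is dropped (falls or flies faster than 0.3 m/s out of the fingers) (linear speed of polarizer above 0.3 m/s and contact force between polarizer and the fingers below 0.1 N).
It fails at once if a bystander is moved by more than 20 mm (distance of any of lens_mount, driver, post_holder, lens_tube from where it was at the start of the episode above 0.02 m).
It also fails if it takes over 72 s, if anything falls off the work surface, if the arm or the gripper's body presses on something with over 40 N, if the wrist force passes 120 N, or if a joint passes its speed limit or range.

## Robot

A 6-joint arm with a two-finger parallel gripper is mounted at the origin on the work surface. World frame = base frame: x ahead of the robot, y to its left, z up, the work surface at z = 0. Lengths are in m, angles in rad, forces in N, time in s.
With the tool pointing down it reaches from about 0.35 to 0.975 m from the base axis. Payload 17.4 kg.
Tool frame: the origin (TCP) lies between the finger pads; the fingertips stand 22 mm ahead of it and the grasp point (between the pads) lies 3 mm ahead of it; y points along the fingers, z is the direction in which the jaws open and shut, and the axes are right-handed (so a half turn about y gives the same grasp; the last joint's range is limited). The gripper opens to 85 mm and grips with 20 to 120 N. Pads are 22 mm wide; open, the fingers measure 114 mm over their backs; the gripper's body (76 mm by 85 mm) begins 54 mm behind the grasp point. The pads swing forward as they close: fully open they stand 13 mm farther back than shut.
Start: joints at [1.218, 0.116, 1.442, -0, 1.584, -0.038], TCP at [0.209, 0.642, 0.253] pointing down, gripper open.
Joint ranges: [-2.83, 2.83], [-0.83, 2.19], [0.07, 2.5], [-1.14, 4.28], [0.01, 3], [-2.97, 2.97]. Speed limits (rad/s): [1.89, 1.89, 2.22, 3.14, 3.14, 3.14].

## Interface

Orientations are given as [roll, pitch, yaw] about the fixed x, y, z axes, in that order (R = Rz(yaw) Ry(pitch) Rx(roll)).
In Python, from rig import manip gives the robot as it stands. The module is installed in compiled form; this text tells all that it offers.
- The arm moves only by the tool carry_out, never from a script. Its arguments are lists of equal length, an entry for each row: "linear": the shift along the tool's x, y, z in cm, a list of three; "spin": the turn about the tool's y in degrees. A call has 1 to 10 rows; each row is the pose to reach, as a shift and turn from the pose commanded when the call began, along the tool's axes at that moment; what a row does not reach only later rows make up. A row lasts 1/8 s, in which the tool goes at most 62.5 mm and 10.7 degrees, less where a joint would pass 70% of its speed; a pose out of reach is approached as far as the arm can. A call with a gripper value outside its range is refused whole. "gripper" is the closure, from -1 (fully open) to 1 (shut), set as the call begins (left out, the last holds). The fingers move at their own pace and stop on an object; "force" is the grip in N (left out, the last holds). Time passes only in rows, so rows that repeat a pose let the fingers close. It gives the time, the measured TCP pose, the force and the opening at its end, in the units of the state.
- manip.get_obs(): the state, without advancing time (a new reading comes with each control period).
- manip.get_image(name): name is "side" or "top" or "wrist"; returns the picture (480x640x3 uint8, red, green, blue); there is no depth.
- manip.camera_model(name): a dict with "intrinsics" (3x3 intrinsics, pixels), "distortion" ([k1, k2, p1, p2, k3] as OpenCV has them; the pictures are not rectified), "R" (3x3) and "t" (3): a world point X has camera coordinates R X + t; the wrist camera has in their place "T_tool_cam" (4x4, takes a point from camera to tool coordinates, whose origin is the TCP and whose axes are the tool frame's). Camera axes: x right, y down, z forward; pixel columns grow to the right and rows downward; lengths in m; the calibration is good to about 2 mm. A picture is of the moment at which its call begins: read the wrist's pose just before it. camera_model takes no time and is no camera call.
- manip.sign_off(): hands the job in, once; it reports no verdict.
The state is a dict: "time_s": time; "qpos": joint angles; "joint_vel": joint speeds; "effort": joint torques, N m; "tcp_pos": TCP position; "tcp_rot": TCP orientation; "contact_force": force on the tool from outside, world axes, zero at the start; "torque": the same for the moment, N m; "grip_width": opening from 0.0 (shut) to 1.0 (fully open).
Only numpy, scipy, OpenCV 4.12 (cv2) and the standard library are available. Lean on these libraries where they do the work, as an engineer would, in place of code of your own. Each camera call takes 0.05 s, during which the arm holds its last target.

## Working session

There is one attempt and no reset: what is moved stays moved. The work goes in short steps, Python scripts to look and compute and a tool call to move; the robot and the scene stay as the last step left them, time stands still between calls to the robot, and variables do not carry over. Pictures are saved under pics/ and viewed, and the job is handed in when it is done.

Besides the shell and the picture viewer there is one more tool, called after "Emit:" as name(argument=value, ...) on one line, values as JSON. carry_out: Moves the arm, as the interface text tells. Its arguments: {"type":"object","properties":{"linear":{"type":"array","items":{"type":"array","items":{"type":"number"}}},"spin":{"type":"array","items":{"type":"number"}},"gripper":{"type":"number"},"force":{"type":"number"}},"required":["linear","spin"]}

```bash
mkdir -p pics; cat > h.py <<'E'
import numpy as np, cv2
from rig import manip
from scipy.spatial.transform import Rotation as Rn
def snap(n,f):
    im=manip.get_image(n); cv2.imwrite('pics/'+f,cv2.cvtColor(im,cv2.COLOR_RGB2BGR)); return im
def cam(n,obs=None):
    m=manip.camera_model(n); K=np.array(m['intrinsics']);d=np.array(m['distortion'])
    if 'R' in m: return K,d,np.array(m['R']),np.array(m['t']).ravel()
    T=np.array(m['T_tool_cam']); Rt=Rn.from_euler('xyz',obs['tcp_rot']).as_matrix()
    Rwc=Rt@T[:3,:3]; p=Rt@T[:3,3]+np.array(obs['tcp_pos'])
    return K,d,Rwc.T,-Rwc.T@p
def ray(c,px):
    K,d,R,t=c; u=cv2.undistortPoints(np.array(px,float).reshape(-1,1,2),K,d).reshape(-1,2)
    v=np.c_[u,np.ones(len(u))]@R; return -R.T@t,v
def onz(c,px,z):
    o,v=ray(c,px); return o+v*((z-o[2])/v[:,2])[:,None]
def proj(c,X):
    K,d,R,t=c; return cv2.projectPoints(np.array(X,float).reshape(-1,1,3),cv2.Rodrigues(R)[0],t,K,d)[0].reshape(-1,2)
E
python3 - <<'E'
from h import *
print(manip.get_obs())
for n in ['side','top','wrist']: snap(n,n+'0.png')
for n in ['side','top','wrist']: print(n,manip.camera_model(n))
E
```

```text
{'time_s': 0.0, 'qpos': array([ 1.21818542e+00,  1.16482432e-01,  1.44227583e+00, -7.14954424e-06,
        1.58400960e+00, -3.78001430e-02]), 'joint_vel': array([ 0.00158798, -0.00168242, -0.00101131,  0.00064935, -0.00172541,
       -0.00085501]), 'effort': array([ 1.37659456e-03, -7.31999302e+01, -6.32474542e+01,  1.85956437e-04,
        6.46081113e-03,  4.57142914e-05]), 'tcp_pos': array([0.20895569, 0.64166237, 0.252558  ]), 'tcp_rot': array([-1.57197096e+00,  3.72683546e-05, -3.14810879e-01]), 'contact_force': array([ 0.2825367 ,  0.36363509, -0.42581841]), 'torque': array([0.02304928, 0.00851008, 0.04022916]), 'grip_width': 1.0012333096525197}
side {'intrinsics': array([[534.04675005,   0.        , 317.55326343],
       [  0.        , 534.04675005, 244.14405167],
       [  0.        ,   0.        ,   1.        ]]), 'distortion': array([0.05163714, 0.        , 0.        , 0.        , 0.        ]), 'R': array([[ 0.98992421, -0.14100592, -0.01293795],
       [-0.09502577, -0.59381379, -0.79897139],
       [ 0.10497697,  0.79215056, -0.60122984]]), 't': array([-0.55758894,  0.12597
[... 405 characters left out ...]
0.01239354, -0.99611571]]), 't': array([-0.03049777,  0.59910462,  1.30864146])}
wrist {'intrinsics': array([[418.18887796,   0.        , 324.2425273 ],
       [  0.        , 418.18887796, 233.65703744],
       [  0.        ,   0.        ,   1.        ]]), 'distortion': array([-0.03701562,  0.        ,  0.        ,  0.        ,  0.        ]), 'T_tool_cam': array([[-2.71276807e-05,  9.63673689e-01,  2.67082422e-01,
        -6.77634234e-02],
       [-1.32870295e-03, -2.67082221e-01,  9.63672829e-01,
        -1.20304801e-01],
       [ 9.99999117e-01, -3.28730993e-04,  1.28768140e-03,
         3.38365798e-04],
       [ 0.00000000e+00,  0.00000000e+00,  0.00000000e+00,
         1.00000000e+00]])}
```

View pics/top0.png

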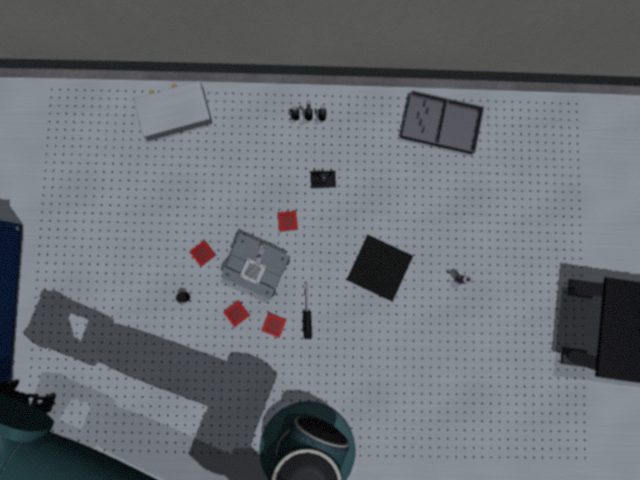

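View pics/side0.png

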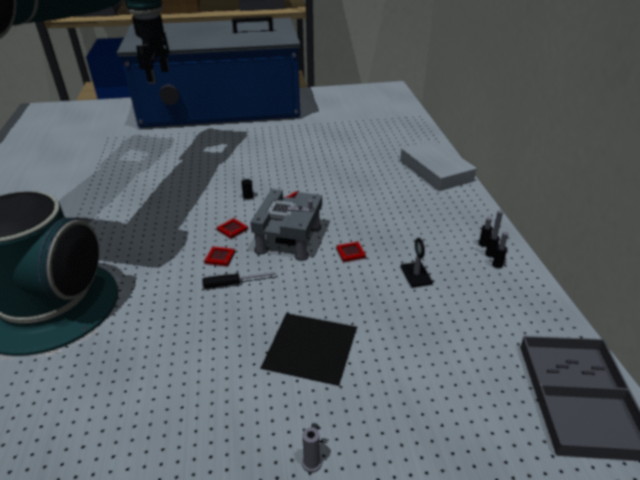

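View pics/wrist0.png

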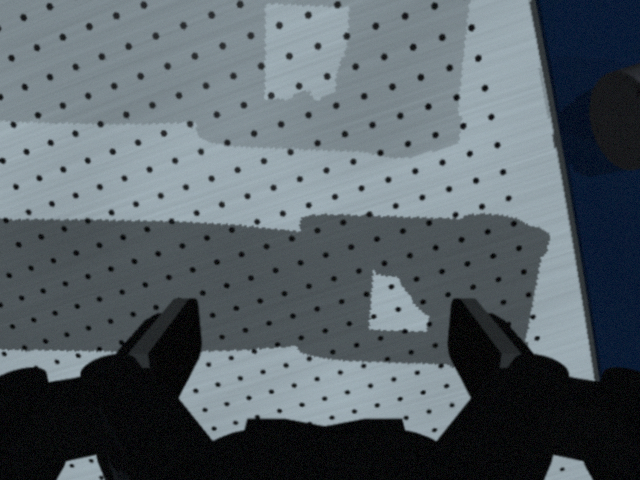

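```bash
python3 - <<'E'
import cv2,numpy as np
a=cv2.imread('pics/top0.png')[215:315,200:320]; b=cv2.imread('pics/side0.png')[170:270,230:350]
cv2.imwrite('pics/z0.png',np.hstack([cv2.resize(x,(399,400) if 0 else (400,333),interpolation=cv2.INTER_CUBIC) for x in (a,b)]))
from h import *
print(onz(cam('top'),[[253,271],[240,232],[290,256],[380,268]],[0.09][0]), onz(cam('top'),[[380,268],[368,236],[412,251],[394,300],[347,280]],0.003))
E
```

```text
[[ 0.5032456   0.161087    0.09      ]
 [ 0.60931005  0.20047591  0.09      ]
 [ 0.5465582   0.06133793  0.09      ]
 [ 0.51938029 -0.18598742  0.09      ]] [[ 0.52186141 -0.19876397  0.003     ]
 [ 0.61517036 -0.16228669  0.003     ]
 [ 0.57394136 -0.29263024  0.003     ]
 [ 0.42964702 -0.24074263  0.003     ]
 [ 0.48469116 -0.10260767  0.003     ]]
```

View pics/z0.png

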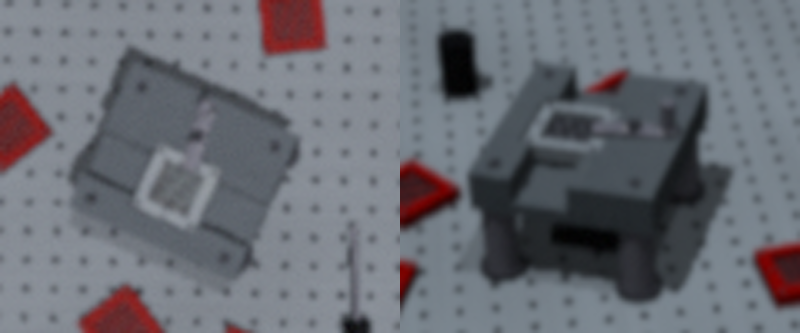

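Emit:
carry_out(linear=[[3,0,-2],[8,0,-6],[14,0,-11],[20,0,-15],[26,0,-20],[32,0,-25],[38,0,-30],[44,0,-34.5],[47,0,-36.5],[47.9,0,-36.6]], spin=[0,1,2,3,4,5,6,6,6,6])

```text
time_s: 1.4
tcp_pos: [0.5489, 0.1472, 0.2534]
tcp_rot: [-1.57, -0.0, -0.42]
contact_force: [0.6, 0.2, 0.1]
grip_width: 1.0
```

```bash
python3 - <<'E'
from h import *
o=manip.get_obs(); print(o['tcp_pos'],o['tcp_rot'],o['time_s'])
snap('wrist','w1.png');snap('top','t1.png')
E
```

```text
[0.54888381 0.1472445  0.2534365 ] [-1.57046635e+00 -2.51631588e-04 -4.19720733e-01] 1.4
```

View pics/w1.png

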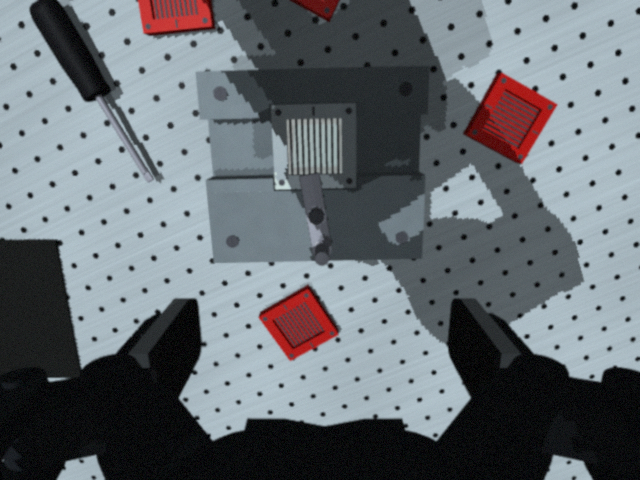

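```bash
python3 - <<'E'
import cv2,numpy as np
a=cv2.imread('pics/w1.png')[60:280,195:440]
a=cv2.resize(a,None,fx=2.5,fy=2.5,interpolation=cv2.INTER_CUBIC)
a=np.clip(a.astype(float)*1.6,0,255).astype(np.uint8)
cv2.imwrite('pics/z1.png',a)
E
```

```text
(no output)
```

View pics/z1.png

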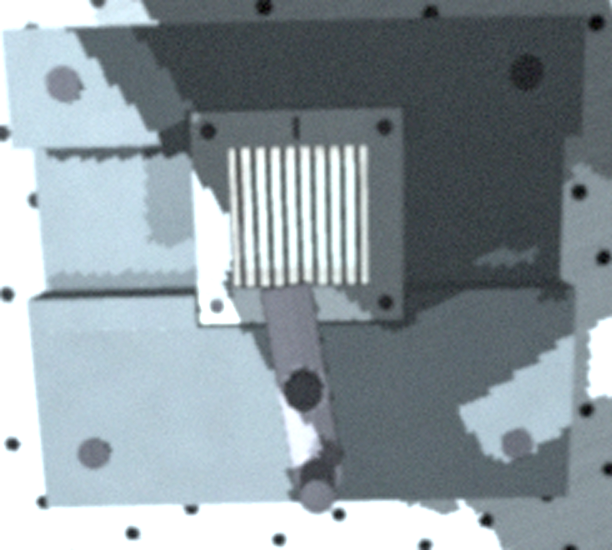

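```bash
cat > m1.py <<'E'
from h import *
o={'tcp_pos':[0.54888,0.14724,0.25344],'tcp_rot':[-1.570466,-0.00025,-0.41972]}
c=cam('wrist',o)
f=lambda p:np.array(p,float)/2.5+[195,60]
P=onz(c,f([[190,110],[405,107],[405,322],[198,326]]),.088)
H=onz(c,f([[5,30],[583,18],[570,496],[47,506]]),.09)
pin=onz(c,f([[317,494]]),.116); piv=onz(c,f([[302,390]]),.098)
print(P,P.mean(0)); print(H); print(pin,piv)
an=lambda a,b:np.degrees(np.arctan2(*(b-a)[1::-1]))
print('P edges',[an(P[i],P[(i+1)%4]) for i in range(4)],[np.linalg.norm(P[i]-P[(i+1)%4]) for i in range(4)])
print('H edges',[an(H[i],H[(i+1)%4]) for i in range(4)],[np.linalg.norm(H[i]-H[(i+1)%4]) for i in range(4)])
print('tab ang',an(piv[0],pin[0]),np.linalg.norm(pin-piv))
y=np.radians(an(H[0],H[1])-90); x=np.array([np.cos(y),np.sin(y)]); yy=np.array([-x[1],x[0]])
print(np.degrees(y), 'seat from H', H[:,:2].mean(0)-0.015*x, 'from piv', piv[0,:2]-0.046*x)
E
python3 m1.py
```

```text
[[0.46484114 0.14735678 0.088     ]
 [0.48713394 0.1991049  0.088     ]
 [0.53950547 0.1769645  0.088     ]
 [0.51723635 0.12438661 0.088     ]] [0.50217922 0.1619532  0.088     ]
[[0.42763744 0.11286124 0.09      ]
 [0.48536768 0.24915338 0.09      ]
 [0.60482354 0.2007136  0.09      ]
 [0.54626888 0.06221714 0.09      ]]
[[0.56658145 0.13837621 0.116     ]] [[0.5434057  0.14423584 0.098     ]]
P edges [np.float64(66.6938961854933), np.float64(-22.916513736765033), np.float64(-112.95486002212421), np.float64(156.32726031423417)] [np.float64(0.056345690679963076), np.float64(0.05685925227203852), np.float64(0.057099461500722114), np.float64(0.05720914720844127)]
H edges [np.float64(67.04359456373398), np.float64(-22.072730938099266), np.float64(-112.91806040576614), np.float64(156.88222580860995)] [np.float64(0.1480146262191533), np.float64(0.1289035023177871), np.float64(0.15036595069809655), np.float64(0.1289893150371634)]
tab ang -14.189009752912613 0.029924082205037127
-22.956405436266024 seat from H [0.50221236 0.1620868 ] from piv [0.50104881 0.16217725]
```

```bash
python3 - <<'E'
from h import *
print(manip.get_obs()['qpos'])
m=manip.camera_model('wrist');K=np.array(m['intrinsics']);d=np.array(m['distortion']);T=np.array(m['T_tool_cam']);Ti=np.linalg.inv(T)
c=(K,d,Ti[:3,:3],Ti[:3,3])
for y in (.009,.022,.035):
    print(y,proj(c,[[x,y,z] for z in(-.0425,) for x in(-.011,.011)]).round(0).tolist())
E
```

```text
[ 2.13287681e-01 -1.14160094e-01  1.67305558e+00 -1.05033663e-03
  1.58346197e+00 -9.33406982e-01]
0.009 [[196.0, 294.0], [202.0, 352.0]]
0.022 [[207.0, 280.0], [211.0, 334.0]]
0.035 [[215.0, 267.0], [219.0, 318.0]]
```

Emit:
carry_out(linear=[[1,0,0],[1.5,0,0],[1.8,0,0],[1.8,0,0],[1.8,0,0]], spin=[0,0,0,0,0], gripper=0.4)

```text
time_s: 2.12
tcp_pos: [0.5644, 0.1423, 0.2534]
tcp_rot: [-1.571, -0.0, -0.419]
contact_force: [-0.2, 0.0, 0.1]
grip_width: 0.299
```

```bash
python3 - <<'E'
from h import *
snap('wrist','w2.png')
m=manip.camera_model('wrist');K=np.array(m['intrinsics']);d=np.array(m['distortion']);T=np.array(m['T_tool_cam']);Ti=np.linalg.inv(T)
c=(K,d,Ti[:3,:3],Ti[:3,3])
print(manip.get_obs()['grip_width'])
w=manip.get_obs()['grip_width']*.0425
for y in (.009,.022,.035):
    print(y,proj(c,[[x,y,z] for z in(-w,w) for x in(-.011,.011)]).round(0).tolist())
E
```

```text
0.3039018103132118
0.009 [[284.0, 294.0], [286.0, 352.0], [361.0, 294.0], [360.0, 352.0]]
0.022 [[287.0, 280.0], [289.0, 334.0], [358.0, 280.0], [357.0, 334.0]]
0.035 [[290.0, 267.0], [291.0, 318.0], [356.0, 267.0], [355.0, 318.0]]
```

View pics/w2.png

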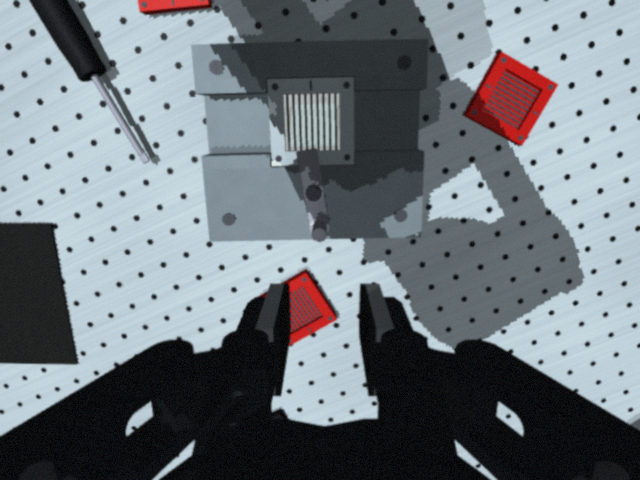

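Emit:
carry_out(linear=[[0.4,3,-0.3],[0.4,6,-0.3],[0.4,9,-0.3],[0.4,11,-0.3],[0.4,11.2,-0.3],[0.4,11.2,-0.3]], spin=[-5,-10,-10,-10,-10,-10])

```text
time_s: 2.92
tcp_pos: [0.5674, 0.1376, 0.1424]
tcp_rot: [-1.57, -0.001, -0.245]
contact_force: [-0.2, 0.1, -0.3]
grip_width: 0.296
```

```bash
python3 - <<'E'
from h import *
o=manip.get_obs(); print(o['tcp_pos'],o['tcp_rot'],o['time_s'],o['contact_force'])
snap('wrist','w3.png');
a=snap('side','s3.png')
cv2.imwrite('pics/s3z.png',cv2.resize(a[130:270,210:390,::-1],None,fx=4,fy=4))
E
```

```text
[0.56738054 0.13763804 0.14235062] [-1.57035386e+00 -9.92531745e-04 -2.44977366e-01] 2.925 [-0.17054763  0.05195648 -0.27755617]
```

View pics/w3.png

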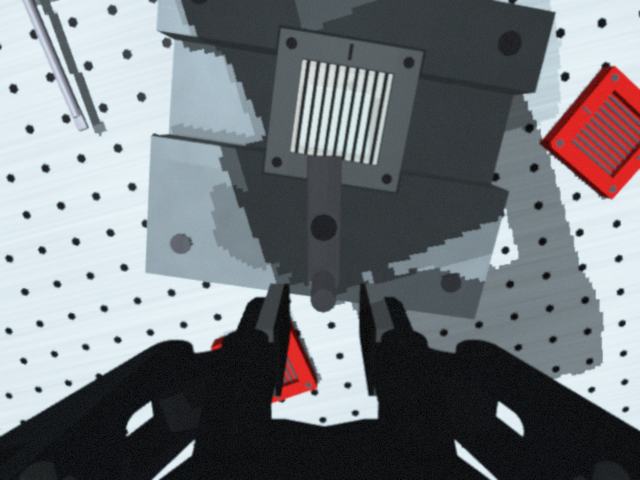

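View pics/s3z.png

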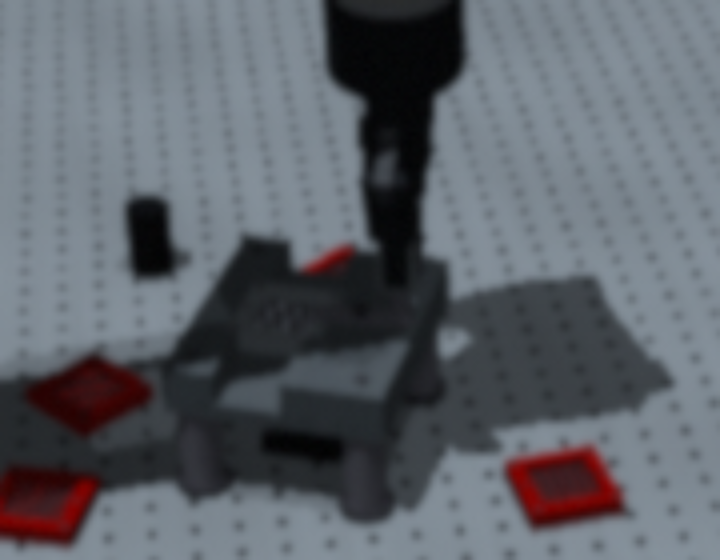

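```bash
python3 - <<'E'
from h import *
o={'tcp_pos':[0.56738,0.13764,0.14235],'tcp_rot':[-1.57035,-0.00099,-0.24498]}
c=cam('wrist',o)
print(onz(c,[[323,300]],.116),onz(c,[[323,228]],.098))
P=onz(c,[[281,26],[424,52],[397,191],[264,172]],.088); print(P,P.mean(0))
an=lambda a,b:np.degrees(np.arctan2(*(b-a)[1::-1]))
print('P edges',[an(P[i],P[(i+1)%4]) for i in range(4)],[np.linalg.norm(P[i]-P[(i+1)%4]) for i in range(4)])
E
```

```text
[[0.56660292 0.13792061 0.116     ]] [[0.54368819 0.14364817 0.098     ]]
[[0.46451064 0.14686615 0.088     ]
 [0.48694589 0.19847293 0.088     ]
 [0.5381634  0.17722771 0.088     ]
 [0.51685389 0.12501391 0.088     ]] [0.50161846 0.16189518 0.088     ]
P edges [np.float64(66.50375317663836), np.float64(-22.52886328487855), np.float64(-112.20136375665439), np.float64(157.3404527921617)] [np.float64(0.056272554265797685), np.float64(0.055449005897466035), np.float64(0.05639482900294714), np.float64(0.05672156366352394)]
```

Emit:
carry_out(linear=[[-0.1,1,0],[-0.1,2.1,0],[-0.1,2.1,0]], spin=[0,0,0])

```text
time_s: 3.4
tcp_pos: [0.5655, 0.1377, 0.1189]
tcp_rot: [-1.572, 0.002, -0.245]
contact_force: [1.0, -0.8, -0.0]
grip_width: 0.299
```

Emit:
carry_out(linear=[[-0.03,0,0.38],[-0.12,0,0.75],[-0.27,0,1.1],[-0.48,0,1.42],[-0.72,0,1.71],[-1.01,0,1.96],[-1.34,0,2.15],[-1.69,0,2.29],[-2.06,0,2.37],[-2.4,0,2.4]], spin=[-9,-18.1,-27.2,-36.3,-45.4,-54.5,-63.6,-72.7,-81.8,-90])

```text
time_s: 4.65
tcp_pos: [0.5487, 0.1667, 0.1204]
tcp_rot: [-1.571, 0.0, 1.331]
contact_force: [2.2, -2.4, -0.1]
grip_width: 0.3
```

Emit:
carry_out(linear=[[0,0,0],[0,-1.5,0],[0,-3.5,0],[-2,-6.5,-1],[-4,-7.5,-2],[-4,-7.5,-2]], spin=[0,0,0,8,18,20])

```text
time_s: 5.4
tcp_pos: [0.559, 0.1224, 0.1978]
tcp_rot: [-1.573, -0.002, 0.973]
contact_force: [-0.1, 0.4, 0.0]
grip_width: 0.299
```

```bash
python3 - <<'E'
from h import *
o=manip.get_obs(); print(o['tcp_pos'],o['tcp_rot'],o['time_s'],o['contact_force'],o['qpos'])
snap('wrist','w4.png');
E
```

```text
[0.55899168 0.12244276 0.19777924] [-1.57287642 -0.00200273  0.97265814] 5.4 [-0.14875956  0.391269    0.02450094] [ 1.71064127e-01 -8.94437434e-02  1.73905279e+00 -7.97321750e-06
  1.48909612e+00 -2.37238762e+00]
```

View pics/w4.png

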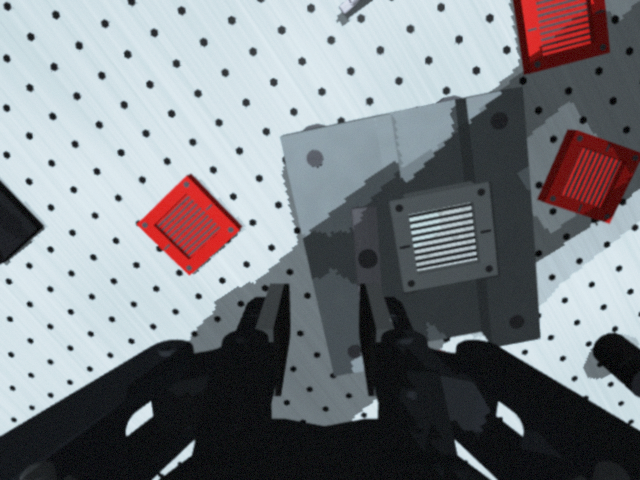

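```bash
python3 - <<'E'
from h import *
o={'tcp_pos':[0.55899,0.12244,0.19778],'tcp_rot':[-1.57287,-0.002,0.97266]}
c=cam('wrist',o)
a=onz(c,[[353,350]],.116)[0];b=onz(c,[[368,258]],.098)[0];n=onz(c,[[365,209]],.094)[0]
print(a,b,n,np.degrees(np.arctan2(*(a-b)[1::-1])),np.degrees(np.arctan2(*(b-n)[1::-1])))
P=onz(c,[[389,198],[487,181],[498,272],[405,292]],.088); print(P.mean(0))
# move to above seat, yaw -23
t=np.array([.5017,.162,.094]); d=t-o['tcp_pos']; R=Rn.from_euler('xyz',o['tcp_rot']).as_matrix(); print(R.T@d*100, np.degrees(.97266)+23)
E
```

```text
[0.57689049 0.17687981 0.116     ] [0.54341409 0.14298918 0.098     ] [0.52990532 0.11959599 0.094     ] 45.352302915318795 59.99502817809197
[0.50115589 0.16074672 0.088     ]
[ 0.02240986 10.36360635  6.98351074] 78.72931290119465
```

Emit:
carry_out(linear=[[0,0,0.9],[0,0,1.8],[0,0,2.7],[0,0,3.6],[0,0,4.5],[0,0,5.4],[0,0,6.3],[0,0,7],[0,0,7],[0,0,7]], spin=[10,20,30,40,50,60,70,78.7,78.7,78.7], gripper=-1)

```text
time_s: 6.7
tcp_pos: [0.5002, 0.1627, 0.1952]
tcp_rot: [-1.571, 0.0, -0.392]
contact_force: [-0.8, -0.5, 0.1]
grip_width: 0.999
```

```bash
python3 - <<'E'
from h import *
o=manip.get_obs(); print(o['tcp_pos'],o['tcp_rot'],o['time_s'],o['contact_force'],o['grip_width'])
snap('wrist','w5.png');
E
```

```text
[0.50023298 0.16265451 0.19522944] [-1.57093843e+00  2.10982915e-04 -3.91936141e-01] 6.7 [-0.75602481 -0.45168751  0.09820017] 0.9992436069072703
```

View pics/w5.png

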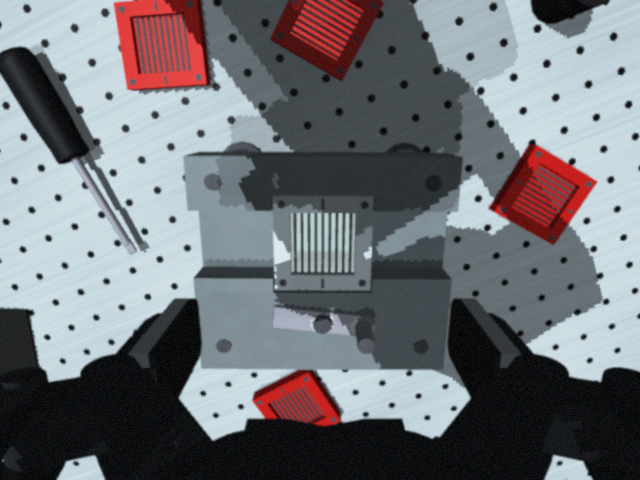

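```bash
python3 - <<'E'
from h import *
o={'tcp_pos':[0.50023,0.16265,0.19523],'tcp_rot':[-1.57094,0.0002,-0.39194]}
c=cam('wrist',o)
im=cv2.imread('pics/w5.png');cv2.imwrite('pics/w5z.png',cv2.resize(im[140:380,180:470],None,fx=2.5,fy=2.5,interpolation=cv2.INTER_CUBIC))
an=lambda a,b:np.degrees(np.arctan2(*(b-a)[1::-1]))
P=onz(c,[[274,196],[372,196],[372,291],[274,291]],.088); m=P.mean(0);print(m,[an(P[i],P[(i+1)%4]) for i in range(4)])
H=onz(c,[[184,154],[462,153]],.09);print(an(*H)-90)
t=np.array([m[0],m[1],.094]); d=t-o['tcp_pos']; R=Rn.from_euler('xyz',o['tcp_rot']).as_matrix(); print(R.T@d*100)
E
```

```text
[0.50198369 0.16182511 0.088     ] [np.float64(67.53149555891132), np.float64(-20.69692831420384), np.float64(-112.4823714756354), np.float64(155.69599642430643)]
-22.259248521338122
[ 1.95604549e-01  1.01229623e+01 -7.79132403e-03]
```

View pics/w5z.png

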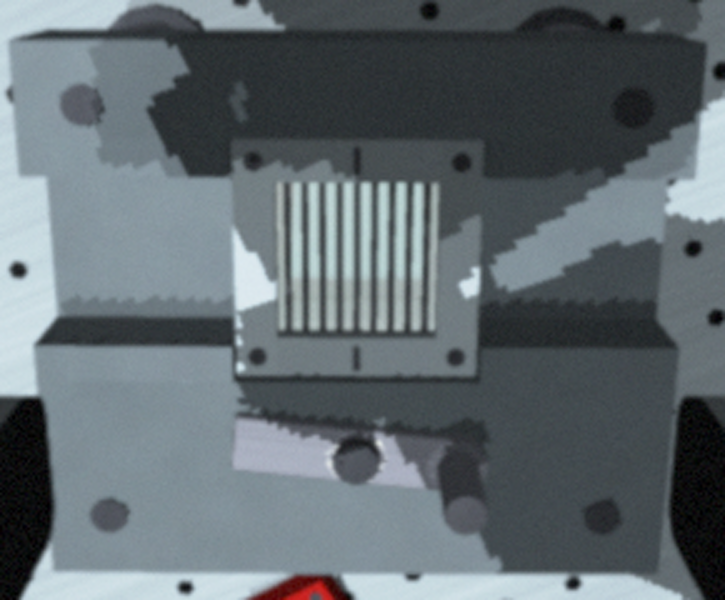

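Emit:
carry_out(linear=[[0.1,3,0],[0.2,6,0],[0.2,8.5,0],[0.2,10,0],[0.2,10.1,0],[0.2,10.1,0]], spin=[0,0,0,0,0,0])

```text
time_s: 7.5
tcp_pos: [0.5025, 0.1617, 0.0952]
tcp_rot: [-1.57, -0.001, -0.396]
contact_force: [0.2, 0.8, -0.3]
grip_width: 0.996
```

Emit:
carry_out(linear=[[0,0,0],[0,0,0],[0,0,0],[0,0,0],[0,0,0]], spin=[0,0,0,0,0], gripper=1, force=30)

```text
time_s: 8.12
tcp_pos: [0.5023, 0.1614, 0.0952]
tcp_rot: [-1.571, -0.001, -0.397]
contact_force: [-2.8, -2.5, 6.9]
grip_width: 0.652
```

```bash
python3 - <<'E'
from h import *
o=manip.get_obs(); print(o['tcp_pos'],o['tcp_rot'],o['time_s'],o['contact_force'],o['grip_width'])
snap('wrist','w6.png');
a=snap('side','s6.png')
cv2.imwrite('pics/s6z.png',cv2.resize(a[130:270,210:390,::-1],None,fx=4,fy=4))
E
```

```text
[0.50228772 0.16143474 0.09519271] [-1.57089007e+00 -7.43468898e-04 -3.96789027e-01] 8.125 [-2.80183601 -2.4756153   6.92150861] 0.6518647773886174
```

View pics/w6.png

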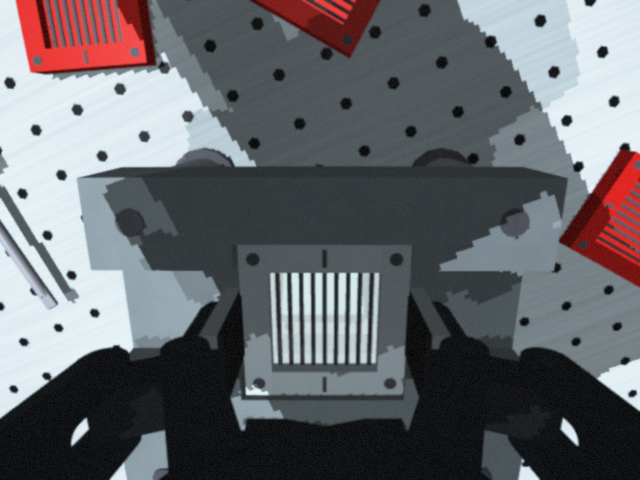

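View pics/s6z.png

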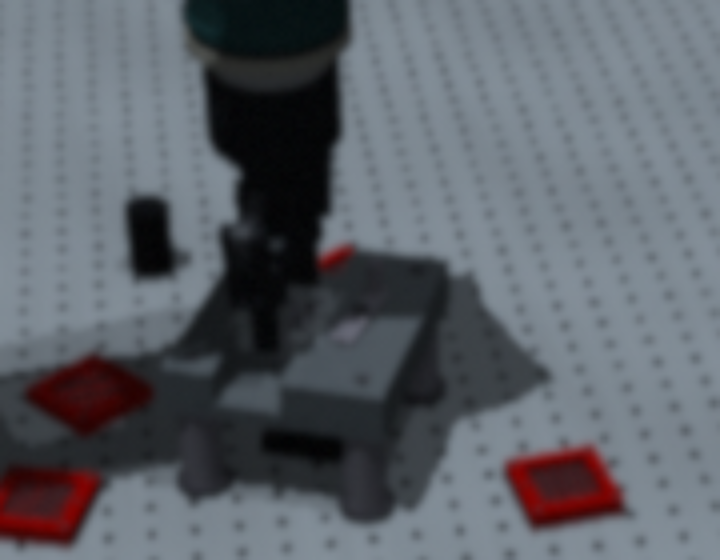

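Emit:
carry_out(linear=[[0,-0.5,0],[0,-1.5,0],[0,-3,0],[0,-5,0],[0,-7,0],[0,-8.5,0],[0,-9,0],[0,-9,0]], spin=[0,0,0,0,0,0,0,0], force=45)

```text
time_s: 9.22
tcp_pos: [0.5021, 0.1616, 0.1843]
tcp_rot: [-1.571, 0.0, -0.397]
contact_force: [-0.0, 0.1, -1.2]
grip_width: 0.645
```

```bash
python3 - <<'E'
from h import *
o=manip.get_obs(); print(o['tcp_pos'],o['tcp_rot'],o['time_s'],o['contact_force'],o['grip_width'])
snap('wrist','w7.png');
d=np.array([.526,-.200,o['tcp_pos'][2]])-o['tcp_pos']; R=Rn.from_euler('xyz',o['tcp_rot']).as_matrix(); print(R.T@d*100)
E
```

```text
[0.50208906 0.16161513 0.18426892] [-1.57083379e+00  4.05126177e-05 -3.96794657e-01] 9.225 [-1.67958291e-04  1.16786324e-01 -1.20668221e+00] 0.6445642854791667
[ 1.61804405e+01  5.59357457e-04 -3.24278533e+01]
```

View pics/w7.png

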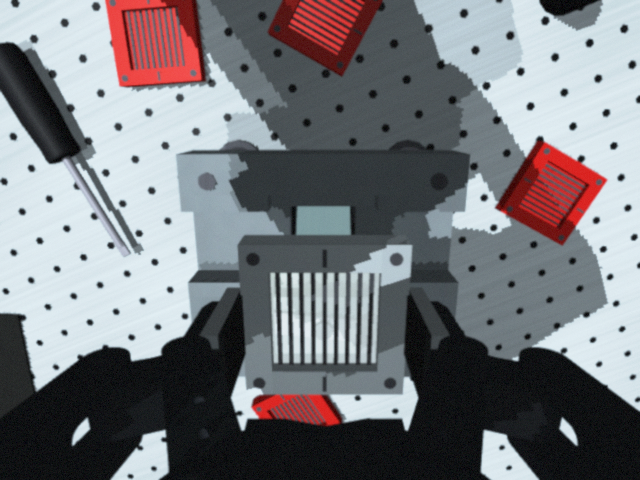

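Emit:
carry_out(linear=[[0.6,0,-1.2],[2.1,0,-4.2],[4.1,0,-8.2],[6.2,0,-12.4],[8.3,0,-16.6],[10.4,0,-20.8],[12.5,0,-25],[14.4,0,-28.8],[15.7,0,-31.4],[16.2,0,-32.4]], spin=[0,0,0,0,0,0,0,0,0,0])

```text
time_s: 10.52
tcp_pos: [0.5257, -0.2017, 0.1836]
tcp_rot: [-1.571, 0.001, -0.399]
contact_force: [0.6, -0.0, -2.2]
grip_width: 0.638
```

Emit:
carry_out(linear=[[0,0,0],[0,2,0],[0,5,0],[0,8,0],[0,11,0],[0,13,0],[0,14,0],[0,14,0]], spin=[0,0,0,0,0,0,0,0])

```text
time_s: 11.52
tcp_pos: [0.5263, -0.1996, 0.044]
tcp_rot: [-1.571, 0.001, -0.397]
contact_force: [0.0, -0.3, -0.6]
grip_width: 0.642
```

```bash
python3 - <<'E'
from h import *
o=manip.get_obs(); print(o['tcp_pos'],o['tcp_rot'],o['time_s'],o['contact_force'],o['grip_width'])
snap('wrist','w8.png');
a=snap('side','s8.png')
cv2.imwrite('pics/s8z.png',cv2.resize(a[280:400,220:380,::-1],None,fx=4,fy=4))
E
```

```text
[ 0.52625197 -0.19958941  0.04401514] [-1.57081322e+00  5.14335307e-04 -3.96553745e-01] 11.525 [ 0.00796617 -0.29447976 -0.60123996] 0.6422620477680173
```

View pics/w8.png

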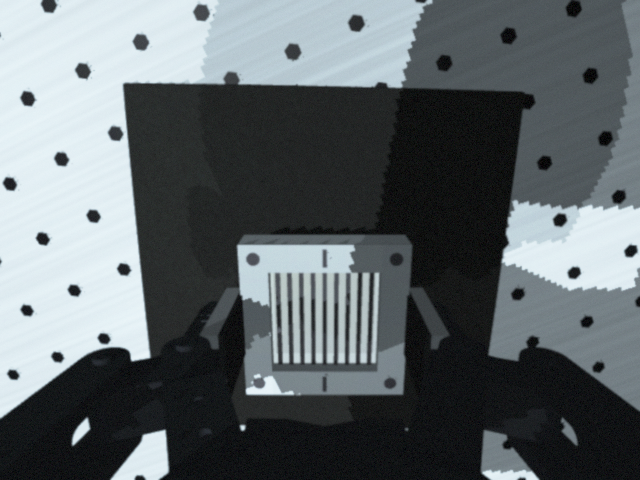

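View pics/s8z.png

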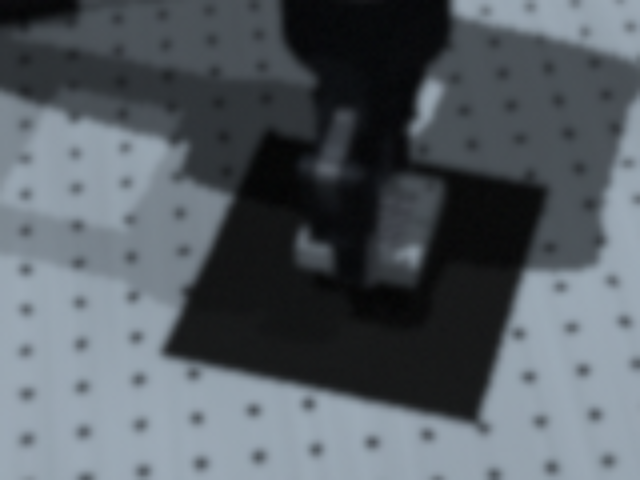

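Emit:
carry_out(linear=[[0,0.7,0],[0,1.4,0],[0,1.8,0],[0,2.0,0],[0,2.0,0]], spin=[0,0,0,0,0])

```text
time_s: 12.25
tcp_pos: [0.5263, -0.1998, 0.0242]
tcp_rot: [-1.571, 0.0, -0.397]
contact_force: [-0.1, 0.0, -0.3]
grip_width: 0.646
```

Emit:
carry_out(linear=[[0,0.1,0],[0,0.1,0]], spin=[0,0])

```text
time_s: 12.5
tcp_pos: [0.5263, -0.1998, 0.0233]
tcp_rot: [-1.571, -0.0, -0.397]
contact_force: [-0.3, 0.0, -1.8]
grip_width: 0.643
```

Emit:
carry_out(linear=[[0,0.1,0],[0,0.1,0]], spin=[0,0])

```text
time_s: 12.75
tcp_pos: [0.5264, -0.1999, 0.0225]
tcp_rot: [-1.571, -0.0, -0.397]
contact_force: [-0.9, 0.3, 0.4]
grip_width: 0.638
```

Emit:
carry_out(linear=[[0,0.1,0],[0,0.1,0]], spin=[0,0])

```text
time_s: 13.0
tcp_pos: [0.5264, -0.1999, 0.0224]
tcp_rot: [-1.571, -0.0, -0.397]
contact_force: [-7.4, 3.1, 13.8]
grip_width: 0.641
```

Emit:
carry_out(linear=[[0,-0.1,0],[0,-0.1,0],[0,-0.1,0],[0,-0.1,0]], spin=[0,0,0,0], gripper=-1)

```text
time_s: 13.5
tcp_pos: [0.5263, -0.1998, 0.0222]
tcp_rot: [-1.571, 0.0, -0.397]
contact_force: [0.8, -0.7, 0.3]
grip_width: 0.997
```

Emit:
carry_out(linear=[[0,-1,0],[0,-3,0],[0,-5,0],[0,-7,0],[0,-8,0],[0,-8,0],[0,-8,0],[0,-8,0],[0,-8,0],[0,-8,0]], spin=[0,10,20,30,40,50,60,70,80,90])

```text
time_s: 14.75
tcp_pos: [0.5264, -0.1999, 0.1031]
tcp_rot: [-1.57, -0.0, -1.973]
contact_force: [-0.2, 0.2, -0.2]
grip_width: 0.997
```

Emit:
carry_out(linear=[[0,0,0],[0,0,0]], spin=[0,0])

```text
time_s: 15.0
tcp_pos: [0.5264, -0.1998, 0.1027]
tcp_rot: [-1.57, -0.0, -1.964]
contact_force: [0.0, -0.1, -0.5]
grip_width: 1.001
```

```bash
python3 - <<'E'
from h import *
o=manip.get_obs(); print(o['tcp_pos'],o['tcp_rot'],o['time_s'],o['contact_force'],o['grip_width'])
a=snap('wrist','w9.png');
cv2.imwrite('pics/w9z.png',cv2.resize(a[140:400,180:470,::-1],None,fx=2.5,fy=2.5,interpolation=cv2.INTER_CUBIC)[:600])
E
```

```text
[ 0.52636281 -0.19984796  0.10266332] [-1.57045746e+00 -2.10476433e-05 -1.96354949e+00] 15.0 [ 0.03637366 -0.0876538  -0.51227945] 1.0006808834297143
```

View pics/w9.png

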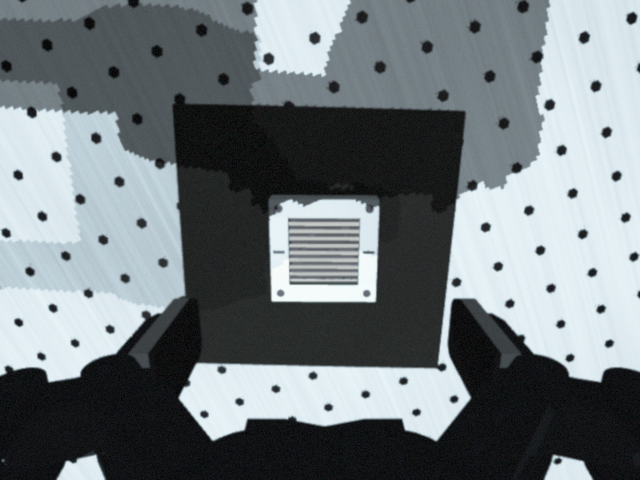

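View pics/w9z.png

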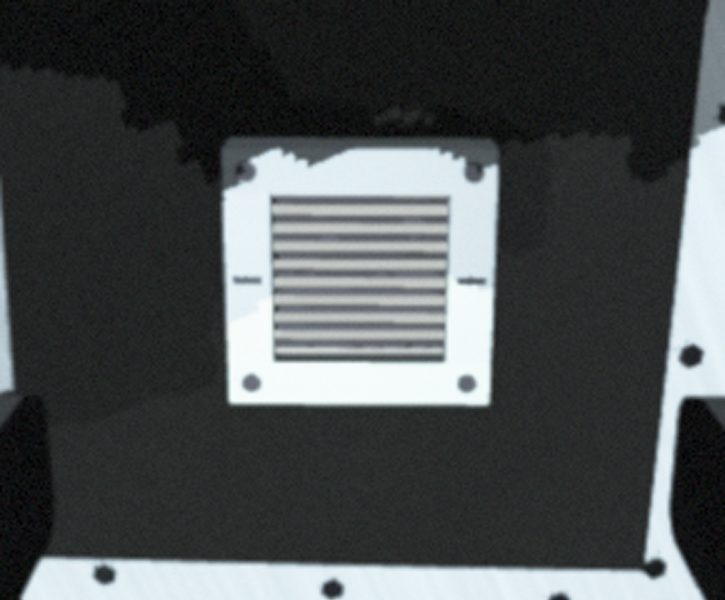

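```bash
python3 - <<'E'
from h import *
o={'tcp_pos':[0.52636,-.19985,0.10266],'tcp_rot':[-1.57046,-0.0000,-1.96355]}
c=cam('wrist',o); R=Rn.from_euler('xyz',o['tcp_rot']).as_matrix()
f=lambda p:np.array(p,float)/2.5+[180,140]
X=onz(c,f([[247,280],[472,281.5],[359.5,281],[249,172],[474,173],[467,383],[251.5,383],[230,404],[490,404]]),.015)
print(((X-o['tcp_pos'])@R*1000).round(1)); 
# same for the marks/grip just in seat (w6) for reference
o={'tcp_pos':[0.50229,.16143,0.09519],'tcp_rot':[-1.57089,-0.00074,-.39679]}
c=cam('wrist',o); R=Rn.from_euler('xyz',o['tcp_rot']).as_matrix()
X=onz(c,[[252,259],[397,259],[390,383],[260,383],[324.5,258],[324.5,383]],.088)
print(((X-o['tcp_pos'])@R*1000).round(1)); print(X.mean(0))
E
```

```text
[[ -0.6  87.7 -24. ]
 [ -0.3  87.7  23.1]
 [ -0.4  87.7  -0.4]
 [-23.7  87.7 -22.9]
 [-23.5  87.7  22.8]
 [ 22.6  87.7  22.7]
 [ 22.6  87.7 -23.7]
 [ 27.5  87.7 -28.5]
 [ 27.5  87.7  27.8]]
[[-24.3   7.2 -23.5]
 [-24.3   7.2  23.2]
 [ 21.9   7.2  23. ]
 [ 21.9   7.2 -22.9]
 [-24.6   7.2  -0.1]
 [ 21.9   7.2  -0.1]]
[0.50111761 0.16184477 0.088     ]
```

Emit:
carry_out(linear=[[0.07,2,0],[0.07,4.5,0],[0.07,6.5,0],[0.07,7.7,0],[0.07,8.0,0],[0.07,8.0,0]], spin=[0,0,0,0,0,0])

```text
time_s: 15.8
tcp_pos: [0.5263, -0.2005, 0.0227]
tcp_rot: [-1.57, -0.0, -1.967]
contact_force: [1.1, -0.3, -0.7]
grip_width: 1.0
```

Emit:
carry_out(linear=[[0,0,0],[0,0,0],[0,0,0],[0,0,0],[0,0,0]], spin=[0,0,0,0,0], gripper=1, force=35)

```text
time_s: 16.42
tcp_pos: [0.5264, -0.2006, 0.0232]
tcp_rot: [-1.57, -0.0, -1.968]
contact_force: [-1.0, 0.7, 5.6]
grip_width: 0.647
```

Emit:
carry_out(linear=[[0,-0.5,0],[0,-2,0],[0,-4.5,0],[0,-7.5,0],[0,-10.5,0],[0,-13,0],[0,-15,0],[0,-16,0],[0,-16,0]], spin=[0,0,0,0,0,0,0,0,0], force=45)

```text
time_s: 17.55
tcp_pos: [0.5261, -0.2005, 0.1827]
tcp_rot: [-1.57, -0.0, -1.968]
contact_force: [-0.3, -0.6, -0.9]
grip_width: 0.644
```

```bash
python3 - <<'E'
from h import *
o=manip.get_obs(); print(o['tcp_pos'],o['tcp_rot'],o['time_s'],o['contact_force'],o['grip_width'])
a=snap('wrist','w10.png')
d=np.array([.5023,.1614,o['tcp_pos'][2]])-o['tcp_pos']; R=Rn.from_euler('xyz',o['tcp_rot']).as_matrix(); print(R.T@d*100)
E
```

```text
[ 0.52613382 -0.20049122  0.18266298] [-1.57021238e+00 -3.73879682e-05 -1.96754801e+00] 17.55 [-0.30377016 -0.59047384 -0.85140345] 0.6439232825232554
[-3.24569933e+01 -1.06633114e-02 -1.61825999e+01]
```

View pics/w10.png

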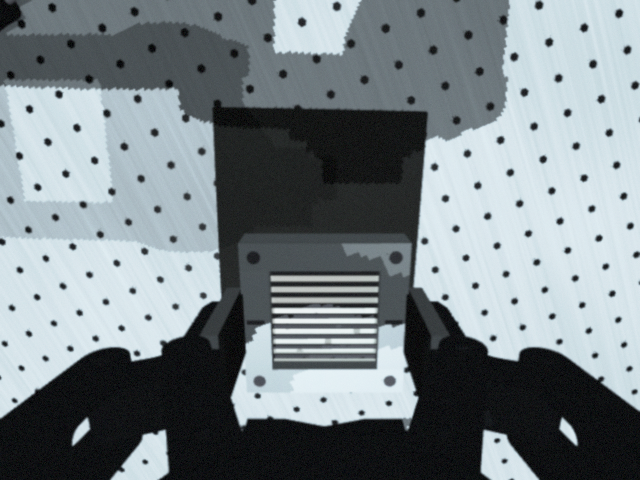

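Emit:
carry_out(linear=[[-1,0,-0.5],[-4,0,-2],[-8,0,-4],[-12.2,0,-6.1],[-16.4,0,-8.2],[-20.6,0,-10.3],[-24.8,0,-12.4],[-28.6,0,-14.3],[-31.4,0,-15.7],[-32.4,0,-16.2]], spin=[-4,-13,-23,-33,-43,-53,-63,-73,-83,-90])

```text
time_s: 18.85
tcp_pos: [0.5012, 0.1625, 0.181]
tcp_rot: [-1.572, 0.002, -0.39]
contact_force: [-0.5, 0.0, -2.0]
grip_width: 0.639
```

Emit:
carry_out(linear=[[0,0,0],[0,1,0],[0,2.5,0],[0,3.5,0],[0,4,0],[0,4,0],[0,4,0]], spin=[0,0,0,0,0,0,0])

```text
time_s: 19.73
tcp_pos: [0.502, 0.161, 0.1427]
tcp_rot: [-1.57, -0.0, -0.397]
contact_force: [0.1, 0.2, -1.3]
grip_width: 0.643
```

```bash
python3 - <<'E'
from h import *
o=manip.get_obs(); print(o['tcp_pos'],o['tcp_rot'],o['time_s'],o['contact_force'],o['grip_width'])
a=snap('wrist','w11.png')
d=np.array([.5023,.1614,o['tcp_pos'][2]])-o['tcp_pos']; R=Rn.from_euler('xyz',o['tcp_rot']).as_matrix(); print(R.T@d*100)
E
```

```text
[0.50200947 0.161019   0.14273142] [-1.57044423e+00 -4.31623301e-04 -3.96893878e-01] 19.725 [ 0.08680281  0.19227031 -1.25511826] 0.6429309216252831
[1.20664305e-02 2.15346974e-05 4.63688365e-02]
```

View pics/w11.png

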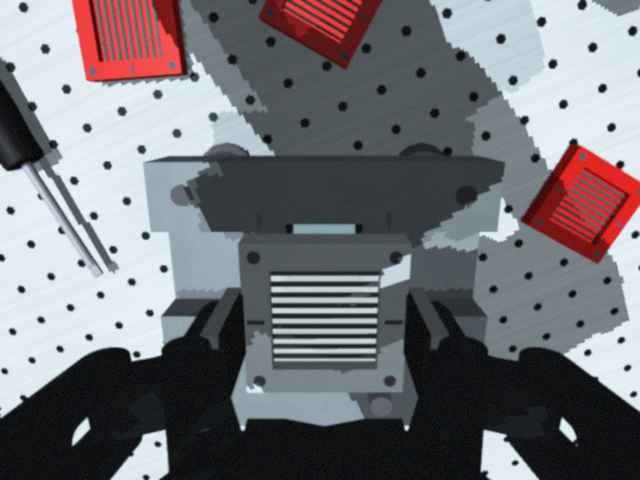

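Emit:
carry_out(linear=[[0.05,1,0.05],[0.05,2,0.05],[0.05,2.8,0.05],[0.05,3.2,0.05],[0.05,3.2,0.05]], spin=[0,0,0,0,0])

```text
time_s: 20.4
tcp_pos: [0.5024, 0.1612, 0.11]
tcp_rot: [-1.571, 0.0, -0.397]
contact_force: [1.0, -0.5, -0.9]
grip_width: 0.639
```

```bash
python3 - <<'E'
from h import *
o=manip.get_obs(); print(o['tcp_pos'],o['tcp_rot'],o['time_s'],o['contact_force'],o['grip_width'])
a=snap('wrist','w12.png')
b=a[150:430,190:460,::-1]; b=np.clip(b.astype(float)*1.7,0,255).astype(np.uint8)
cv2.imwrite('pics/w12z.png',cv2.resize(b,None,fx=2.1,fy=2.1,interpolation=cv2.INTER_CUBIC))
E
```

```text
[0.50240735 0.16123368 0.11001166] [-1.57107066e+00  3.64376206e-04 -3.96800172e-01] 20.4 [ 1.01861245 -0.50500504 -0.88658291] 0.6391144614935422
```

View pics/w12z.png

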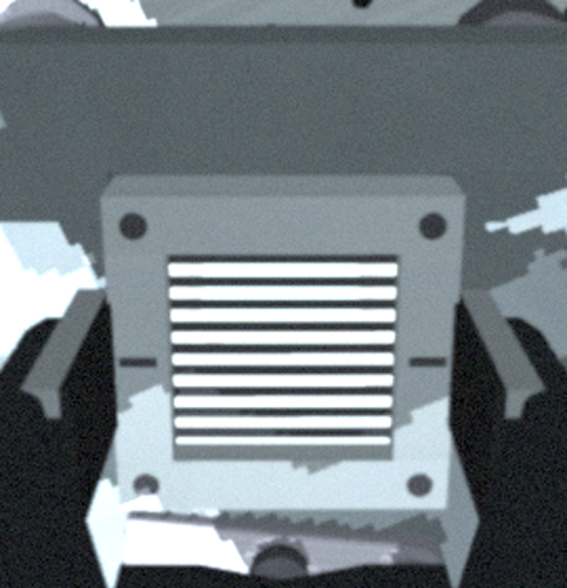

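Aligned with the seat; now lower in small steps watching force.

Emit:
carry_out(linear=[[0,0.3,0],[0,0.5,0],[0,0.5,0]], spin=[0,0,0])

```text
time_s: 20.82
tcp_pos: [0.5025, 0.1613, 0.1052]
tcp_rot: [-1.571, 0.0, -0.397]
contact_force: [-0.1, 0.4, -1.2]
grip_width: 0.643
```

Emit:
carry_out(linear=[[0,0.2,0],[0,0.4,0],[0,0.4,0]], spin=[0,0,0])

```text
time_s: 21.2
tcp_pos: [0.5024, 0.1612, 0.1011]
tcp_rot: [-1.571, 0.0, -0.397]
contact_force: [-0.8, -0.2, -1.4]
grip_width: 0.646
```

Emit:
carry_out(linear=[[0,0.2,0],[0,0.4,0],[0,0.5,0],[0,0.5,0]], spin=[0,0,0,0])

```text
time_s: 21.7
tcp_pos: [0.5025, 0.1613, 0.0963]
tcp_rot: [-1.571, 0.0, -0.397]
contact_force: [-0.2, -0.3, 0.4]
grip_width: 0.643
```

Emit:
carry_out(linear=[[0,0.05,0],[0,0.1,0]], spin=[0,0])

```text
time_s: 21.95
tcp_pos: [0.5026, 0.1613, 0.0962]
tcp_rot: [-1.571, -0.0, -0.397]
contact_force: [-9.0, -3.0, 15.2]
grip_width: 0.641
```

Seated with floor contact. Release and look.

Emit:
carry_out(linear=[[0,-0.1,0],[0,-0.1,0],[0,-0.1,0],[0,-0.1,0]], spin=[0,0,0,0], gripper=-1)

```text
time_s: 22.45
tcp_pos: [0.5025, 0.1612, 0.0962]
tcp_rot: [-1.571, 0.0, -0.397]
contact_force: [-0.1, 0.5, 0.4]
grip_width: 1.001
```

Emit:
carry_out(linear=[[0,-1,0],[0,-3,0],[0,-5,0],[0,-7,0],[0,-9,0],[0,-10,0],[0,-10,0]], spin=[0,0,0,0,0,0,0])

```text
time_s: 23.32
tcp_pos: [0.5027, 0.1613, 0.1969]
tcp_rot: [-1.57, -0.001, -0.397]
contact_force: [-0.7, 1.0, -0.1]
grip_width: 1.005
```

```bash
python3 - <<'E'
from h import *
o=manip.get_obs(); print(o['tcp_pos'],o['tcp_rot'],o['time_s'],o['contact_force'],o['grip_width'])
a=snap('wrist','w13.png')
b=a[140:380,180:470,::-1]; b=np.clip(b.astype(float)*1.5,0,255).astype(np.uint8)
cv2.imwrite('pics/w13z.png',cv2.resize(b,None,fx=2.5,fy=2.5,interpolation=cv2.INTER_CUBIC))
E
```

```text
[0.50268857 0.16130402 0.19693397] [-1.57019761e+00 -7.18243386e-04 -3.96821453e-01] 23.325 [-0.73574712  1.03986779 -0.14423722] 1.00472387096238
```

View pics/w13z.png

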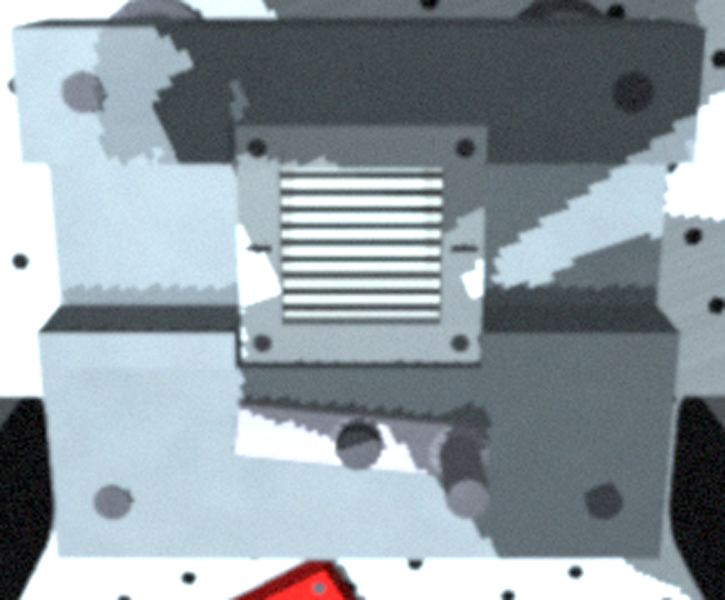

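```bash
python3 - <<'E'
from h import *
o={'tcp_pos':[0.50269,.1613,0.19693],'tcp_rot':[-1.5702,-0.0007,-.39682]}
c=cam('wrist',o); R=Rn.from_euler('xyz',o['tcp_rot']).as_matrix()
f=lambda p:np.array(p,float)/2.5+[180,140]
pin=onz(c,f([[467,497]]),.116)[0]; piv=onz(c,f([[358,441]]),.098)[0]
print(pin,piv,np.degrees(np.arctan2(*(pin-piv)[1::-1])),np.linalg.norm((pin-piv)[:2]))
a=np.radians(60.); P=np.array([.5438,.1438])+.024*np.array([np.cos(a),np.sin(a)]);print(P)
for t in (pin[:2],P):
    print(R.T@(np.r_[t,.1969]-o['tcp_pos'])*100)
E
```

```text
[0.55494735 0.16494469 0.116     ] [0.54193501 0.14493508 0.098     ] 56.96387363033966 0.023868509577927303
[0.5558     0.16458461]
[4.67880161 0.00768001 2.35582462]
[4.77135778 0.00774464 2.35556821]
```

Emit:
carry_out(linear=[[0.5,0,0.2],[1,0,0.5],[1.7,0,0.8],[2.5,0,1.2],[3.3,0,1.6],[4,0,2],[4.5,0,2.25],[4.7,0,2.35],[4.7,0,2.35],[4.7,0,2.35]], spin=[-10,-20,-30,-40,-50,-60,-70,-80,-82,-82], gripper=0.4)

```text
time_s: 24.62
tcp_pos: [0.5547, 0.1647, 0.1957]
tcp_rot: [-1.57, 0.001, 1.031]
contact_force: [0.5, -0.9, -0.4]
grip_width: 0.3
```

Emit:
carry_out(linear=[[0,2,0],[0,4,0],[0,5,0],[0,5,0]], spin=[0,0,0,0])

```text
time_s: 25.12
tcp_pos: [0.5545, 0.1646, 0.1451]
tcp_rot: [-1.57, 0.001, 1.034]
contact_force: [0.0, -0.9, 0.4]
grip_width: 0.3
```

```bash
python3 - <<'E'
from h import *
o=manip.get_obs(); print(o['tcp_pos'],o['tcp_rot'],o['time_s'],o['contact_force'],o['grip_width'])
a=snap('wrist','w14.png')
E
```

```text
[0.55453413 0.16464567 0.14509448] [-1.56957257e+00  1.24015679e-03  1.03402682e+00] 25.125 [ 0.00902346 -0.85113097  0.38947355] 0.30008880748436406
```

View pics/w14.png

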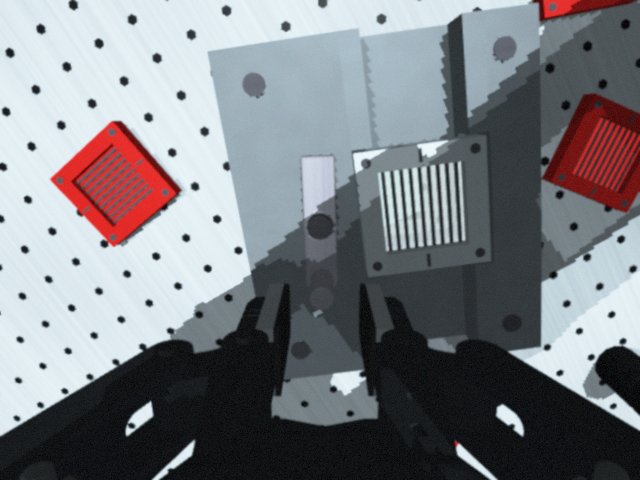

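Emit:
carry_out(linear=[[0,1.2,0],[0,2.5,0],[0,2.5,0]], spin=[0,0,0])

```text
time_s: 25.55
tcp_pos: [0.5544, 0.1646, 0.1198]
tcp_rot: [-1.569, 0.001, 1.034]
contact_force: [1.7, -0.1, 0.3]
grip_width: 0.298
```

Emit:
carry_out(linear=[[-0.04,0,-0.42],[-0.14,0,-0.82],[-0.32,0,-1.2],[-0.56,0,-1.54],[-0.86,0,-1.84],[-1.2,0,-2.08],[-1.58,0,-2.26],[-1.98,0,-2.36],[-2.4,0,-2.4],[-2.82,0,-2.36]], spin=[10,20,30,40,50,60,70,80,90,100])

```text
time_s: 26.8
tcp_pos: [0.5618, 0.1286, 0.1219]
tcp_rot: [-1.568, -0.002, -0.717]
contact_force: [9.0, 1.5, -2.2]
grip_width: 0.301
```

Emit:
carry_out(linear=[[0,0,0],[0,0,0.3],[0,-1.5,0.3],[0,-3.5,0.3],[0,-6,0.3],[0,-7,0.3],[0,-7,0.3]], spin=[0,0,0,0,0,0,0])

```text
time_s: 27.68
tcp_pos: [0.563, 0.1308, 0.1923]
tcp_rot: [-1.57, -0.001, -0.711]
contact_force: [-1.0, -0.6, 0.1]
grip_width: 0.297
```

```bash
python3 - <<'E'
from h import *
o=manip.get_obs(); print(o['tcp_pos'],o['tcp_rot'],o['time_s'],o['contact_force'],o['grip_width'])
a=snap('wrist','w15.png')
E
```

```text
[0.56299958 0.13076011 0.19230608] [-1.56964633e+00 -9.64706263e-04 -7.10929909e-01] 27.675 [-0.97243764 -0.57335164  0.11401879] 0.29665764230369085
```

View pics/w15.png

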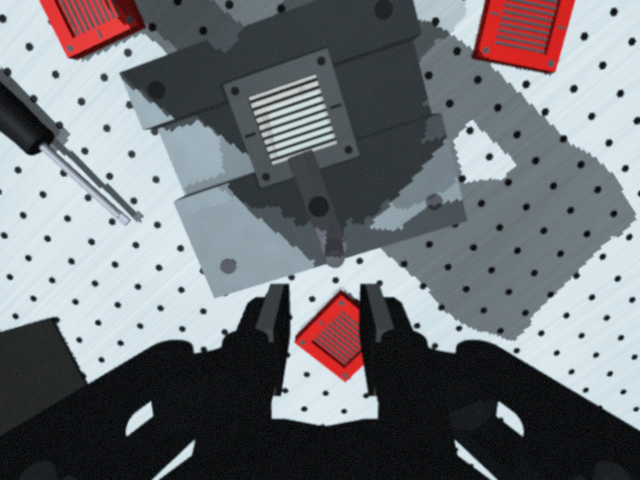

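```bash
python3 - <<'E'
from h import *
o={'tcp_pos':[0.563,.13076,0.19231],'tcp_rot':[-1.56965,-0.00096,-.71093]}
c=cam('wrist',o)
an=lambda a,b:np.degrees(np.arctan2(*(b-a)[1::-1]))
pin=onz(c,[[335.5,261]],.116)[0]; piv=onz(c,[[318,206]],.098)[0]; print('tab deg',an(piv,pin)+22.9)
P=onz(c,[[223,83],[329,48],[359,157],[261,188]],.088); print(P.mean(0),[an(P[i],P[(i+1)%4]) for i in range(4)])
H=onz(c,[[122,71.5],[215,296],[467,220]],.09); print(an(H[0],H[1]),an(H[1],H[2]))
a=cv2.imread('pics/w15.png')[0:310,110:480]; cv2.imwrite('pics/w15z.png',np.clip(cv2.resize(a,None,fx=1.9,fy=1.9,interpolation=cv2.INTER_CUBIC)*1.4,0,255).astype(np.uint8))
s=snap('side','s15.png'); cv2.imwrite('pics/s15z.png',cv2.resize(s[130:270,210:390,::-1],None,fx=4,fy=4)); snap('top','t15.png')
E
```

```text
tab deg 2.244834154352727
[0.50233569 0.16240471 0.088     ] [np.float64(66.28299644736688), np.float64(-24.13933206076357), np.float64(-113.27729048367834), np.float64(157.0746271064764)]
-23.067755325472014 66.92292353075919
```

View pics/w15z.png

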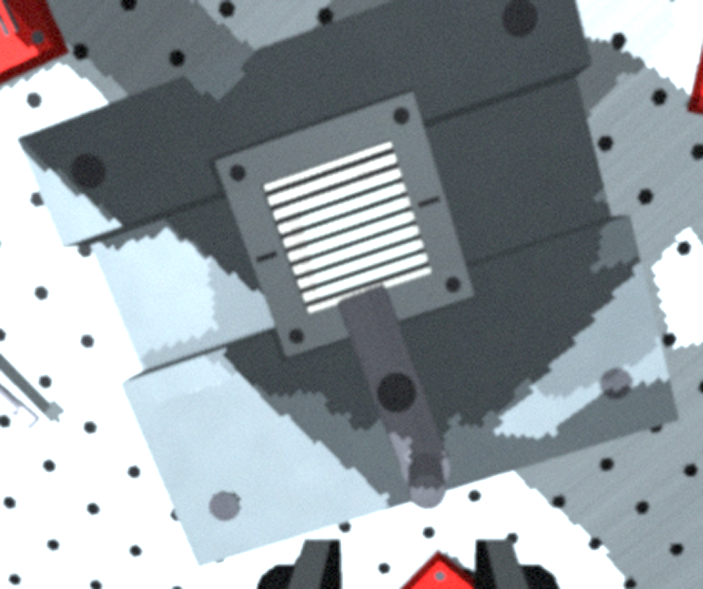

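View pics/t15.png

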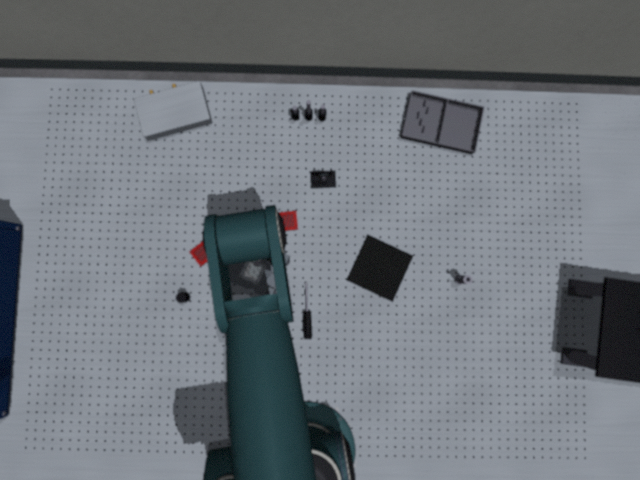

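Tab is at about 2°, the polarizer is in the seat a quarter turn round, and the bystanders sit at unchanged pixels. I'll hand it in.

```bash
python3 -c "
from rig import manip
print(manip.get_obs()['contact_force'],manip.sign_off())"
```

```text
the job is handed in; nothing more can be done
[-0.05669868  0.23598544  0.59821247] None
```

The polarizer is back in its seat, a quarter turn from how it was, with the tab over its edge. I handed the job in at about 28 s; no verdict was reported.

- **What I did:** I swung the tab to about 1.4 rad and lifted the grey polarizer out by its ±y sides. I laid it on the mat, let go, then took it by its other two sides and lowered it into the seat. It met the floor at 96.2 mm TCP height, about 0.5 mm above the 95.7 mm I expected from the grasp on the mat. I then swung the tab back.
- **Position and angle, last wrist picture:** The polarizer's centre was within about 1 mm of the seat's measured centre. Its bars were within about 1° of the holder's y axis, and the tab was at about +2° (0.04 rad).
- **Clearance and bystanders:** The gripper was about 70 mm clear of everything, with about 0.6 N or less on the wrist. The lens mount, screwdriver, post holder and lens tube were at the same pixels as at the start in the top picture.
- **Not measured directly:** "Fully home" rests on the floor contact, on the cell looking seated as it did at the start, and on the tab swinging over it. None of my checks failed.

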